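# Close and clip the sample transport box

### The job

The tubes are packed, so close the sample transport box for the courier: set its lid down into the box without dropping it, then press the sprung clip at each end inwards until its hook snaps over the raised rim of the lid and holds by itself. Leave the other things on the bench where they stand.

Things in the scene. Friction and masses are not known exactly. Their poses are not given: they have to be found in the camera images.
- box: open white plastic sample transport box full of capped tubes, 150 (x) x 200 (y) x 95 mm high, walls 5 mm, inside 140 x 190 mm; tubes end 20 mm below its rim. It stands upright, is heavy and does not shift. Origin: centre of its underside, on the bench; z up. The two clips are at its short ends, at +y (clip_a) and -y (clip_b), each centred on that end
- lid: loose light grey lid of the box, about 0.3 kg, lying on the bench right way up: a plate 158 (x) x 208 (y) x 8 mm with a black plug 134 x 184 x 10 mm deep below it that fits into the box, and on top all round the edge a raised rim 6 mm wide and 8 mm high. Origin: centre of the plug's underside, 10 mm below the plate. Seated, the plate rests on the box's rim, the origin is 85 mm above the box's origin and the long sides are parallel; either way round fits
- lid_grip (a point): centre of the lid's black carrying handle, 43 mm above the lid's origin: a level bar along the lid's y, 118 mm long, 18 mm wide, 14 mm high, with 18 mm free between the bar and the plate
- clip_a (a joint): swing (rad) of the grey clip at the box's +y end: hinged 116 mm from the box's centre, 45 mm above the bench, 46 mm wide, sprung open. Rests at 0.45 to 0.6 (leaning outwards); 0 is upright; stops at -0.12. Hooked, it stays between -0.05 and 0.08 (the lid has 3 mm of play), else it springs open. Pressing the tab level inwards takes 3 N at first, 6 to 15 N at the rim; it snaps between 0 and -0.1
- clip_b (a joint): the same for the clip at the box's -y end
- clip_a_jaw (a joint): sprung steel hook at the top of clip_a (rad): 0 at rest; it is pushed up to about 0.4 as its sloping nose rides over the lid's rim and springs back to 0 behind it. With the clip upright its top is 119 mm above the bench, about 135 mm while riding over the rim, and it reaches 34 mm inwards from the clip's hinge line; at rest, open, it leaves about 10 mm beside the lid
- clip_b_jaw (a joint): the same for clip_b
- clip_a_tab (a point): middle of the outer edge of clip_a's pressing tab, a rounded lip 46 mm long (along the box's x). It swings with the clip: 103 mm above the bench and 132 mm from the box's centre at joint 0; 87 mm high and 159 mm out at joint 0.52. Press here, not on the hook above it
- clip_b_tab (a point): the same for clip_b
- wash_bottle: bystander: white bottle, 62 mm across, 190 mm tall; origin under its centre
- reagent_bottle: bystander: amber bottle with blue cap, 62 mm across, 170 mm tall; origin under its centre. One of the two bottles stands beyond the -y end of the box, the other beside the +y clip
- tip_box: bystander: pipette tip box 122 (x) x 84 (y) x 62 mm high; origin under its centre
- tube_rack: bystander: red tube rack 100 (x) x 156 (y) mm, 68 mm high with its tubes; origin under its centre
- beaker: bystander: glass beaker 66 mm across, 90 mm high; origin under its centre
- plate_stack: bystander: stack of three flat well plates, 128 (x) x 86 (y) x 42 mm high; origin under its centre

How it is judged:
By the outcome, as a careful person would: the job done as asked, in the order asked, and still so for the second after the job is handed in, with the robot touching nothing.
It also fails if it takes over 69 s, if anything falls off the work surface, if the arm or the gripper's body presses on something with over 40 N, if the wrist force passes 120 N, or if a joint passes its speed limit or range.

### The arm

A 7-joint arm with a two-finger parallel gripper is mounted at the origin on the work surface. World frame = base frame: x ahead of the robot, y to its left, z up, the work surface at z = 0. Lengths are in m, angles in rad, forces in N, time in s.
With the tool pointing down it reaches from about 0.4 to 0.85 m from the base axis. Payload 10.4 kg.
Tool frame: the origin (TCP) lies between the finger pads; the fingertips stand 14 mm ahead of it and the grasp point (between the pads) lies 5 mm behind it (ctrl.tips_ahead is the distance from the TCP to the fingertips, in m); z points along the fingers, y is the line along which they close (so a half turn about z gives the same grasp; the last joint's range is limited). The gripper opens to 87 mm and grips with 3 to 60 N. Pads are 19 mm wide; open, the fingers measure 117 mm over their backs; the gripper's body (75 mm by 190 mm) begins 51 mm behind the grasp point.
Start: joints at [-1.178, 0.332, -0.065, 1.46, 0.022, 1.35, -0.088], TCP at [0.252, 0.572, 0.237] pointing down, gripper open.
Joint ranges: [-2.6, 2.6], [-0.5, 2.12], [-1.47, 1.34], [0.16, 2.42], [-1.27, 4.41], [0.06, 2.06], [-2.6, 2.6]. Speed limits (rad/s): [2.22, 2.22, 2.79, 2.79, 3.14, 3.14, 3.14].

### API

Orientations are given as a unit quaternion [w, x, y, z].
In Python, from rig import ctrl, vision gives the robot as it stands.
- The arm moves only by the tool move_arm, never from a script. Its argument "moves" is a list of rows, each an object with "offset": the shift along the world's x, y, z in cm, a list of three; "twist": the turn, a rotation vector about the world's x, y, z in degrees, a list of three. A call has 1 to 20 rows; each row is the pose to reach, as a shift and turn from the pose commanded when the call began; what a row does not reach only later rows make up. A row lasts 1/10 s, in which the tool goes at most 50 mm and 8.59 degrees, less where a joint would pass 70% of its speed; a pose out of reach is approached as far as the arm can. A call with a gripper value outside its range is refused whole. "hand" is the opening, from 0 (shut) to 1 (fully open), set as the call begins (left out, the last holds). The fingers move at their own pace and stop on an object; the grip force is fixed at half the most. Time passes only in rows, so rows that repeat a pose let the fingers close. It gives the time, the measured TCP pose, the force, the opening and the grip force at its end, in the units of the state.
- ctrl.observe(): the state, without advancing time (a new reading comes with each control period).
- vision.read_camera(name): name is "scene" or "side" or "wrist"; returns the picture (400x640x3 uint8, blue, green, red); there is no depth.
- vision.camera_info(name): a dict with "K" (3x3 intrinsics, pixels), "R" (3x3) and "t" (3): a world point X has camera coordinates R X + t. Camera axes: x right, y down, z forward; pixel columns grow to the right and rows downward; lengths in m; the calibration is good to about 2 mm. The wrist camera is an equidistant fisheye: a pixel r from the principal point sees the ray r / f radians off the axis. A picture is of the moment at which its call begins: read the wrist's pose just before it. camera_info takes no time and is no camera call; for the wrist camera it gives the pose at the moment of the call.
- ctrl.job_done(): hands the job in; it is judged then, once.
The state is a dict: "time": time; "joint_positions": joint angles; "joint_vel": joint speeds; "joint_torque": joint torques, N m; "eef_pos": TCP position; "ee_rot": TCP orientation; "force": force on the tool from outside, world axes, zero at the start; "ft_torque": the same for the moment, N m; "gripper_width": finger opening in m; "grip_force": force on a finger pad.
Only numpy, scipy, OpenCV 4.12 (cv2) and the standard library are available. Lean on these libraries where they do the work, as an engineer would, in place of code of your own. Each camera call takes 0.05 s, during which the arm holds its last target. There are 200 camera calls.

## Working session

There is one attempt and no reset: what is moved stays moved. The work goes in short steps, Python scripts to look and compute and a tool call to move; the robot and the scene stay as the last step left them, time stands still between calls to the robot, and variables do not carry over. Pictures are saved under pics/ and viewed, at most 10 in all, crops included, and the job is handed in when it is done.

Besides the shell and the picture viewer there is one more tool, called after "Request:" as name([rows], argument=value, ...), one row to a line, values as JSON. move_arm: Moves the arm, as the interface text tells. Its arguments: {"type":"object","properties":{"moves":{"type":"array","items":{"type":"object","properties":{"offset":{"type":"array","items":{"type":"number"}},"twist":{"type":"array","items":{"type":"number"}}}}},"hand":{"type":"number"}},"required":["moves"]}

```bash
mkdir -p pics; ls
python3 - <<'E'
from rig import ctrl, vision
import cv2,numpy as np
for n in("scene","side"):
    cv2.imwrite(f"pics/{n}0.png",vision.read_camera(n))
    i=vision.camera_info(n); print(n,np.round(i["K"],1).tolist(),np.round(i["R"],3).tolist(),np.round(i["t"],3).tolist())
o=ctrl.observe(); print(o["time"],o["eef_pos"],o["ee_rot"],o["force"],ctrl.tips_ahead)
E
```

```text
pics
scene [[494.8, 0.0, 309.0], [0.0, 494.8, 203.6], [0.0, 0.0, 1.0]] [[0.808, 0.588, -0.015], [0.483, -0.678, -0.553], [-0.336, 0.44, -0.833]] [-0.407, -0.232, 1.983]
side [[512.5, 0.0, 310.4], [0.0, 512.5, 195.8], [0.0, 0.0, 1.0]] [[-0.997, -0.082, 0.003], [-0.062, 0.736, -0.674], [0.053, -0.672, -0.738]] [0.511, 0.127, 1.796]
0.1 [0.25234108 0.57144499 0.23582001] [-1.02170173e-04  2.06414031e-01  9.78464525e-01 -6.40183311e-04] [ 0.37398132  0.29867905 -0.53766148] 0.014
```

View pics/scene0.png

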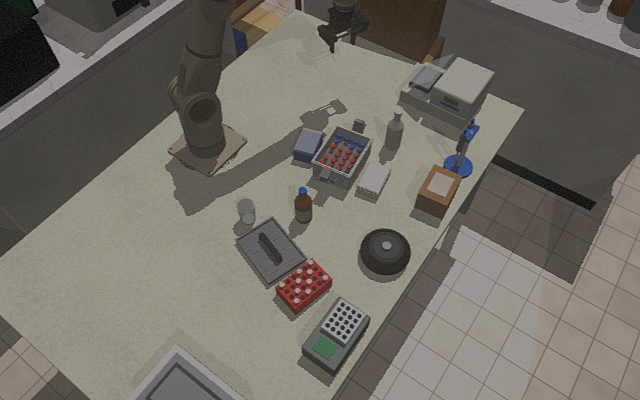

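View pics/side0.png

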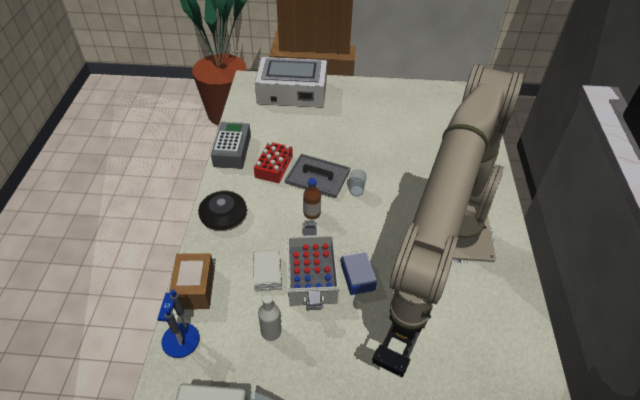

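The scene view shows the lid around (270,250), the box at (342,153), the amber bottle at (303,205) and the white bottle at (395,132). The side view shows the lid at (318,174), the box at (313,270), the amber bottle beyond the -y clip and the white bottle beside the +y clip. I'll enlarge the lid and box in both views to pick corners.

Run:
```python
import cv2,numpy as np
s=cv2.imread("pics/scene0.png");d=cv2.imread("pics/side0.png")
def c(im,x,y,w,h,k):
    p=cv2.resize(im[y:y+h,x:x+w],None,fx=k,fy=k,interpolation=cv2.INTER_CUBIC)
    for i in range(0,w,10): cv2.putText(p,str(x+i),(i*k,8),0,.3,(0,255,255)); cv2.line(p,(i*k,10),(i*k,14),(0,255,255))
    for j in range(0,h,10): cv2.putText(p,str(y+j),(0,j*k+4),0,.3,(0,255,255)); cv2.line(p,(20,j*k),(25,j*k),(0,255,255))
    return p
cv2.imwrite("pics/lid.png",np.hstack([c(s,230,205,80,85,5),c(d,280,145,80,85,5)]))
cv2.imwrite("pics/box.png",np.hstack([c(s,305,110,80,100,5),c(d,275,215,80,100,5)]))
```

```text
(no output)
```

View pics/lid.png

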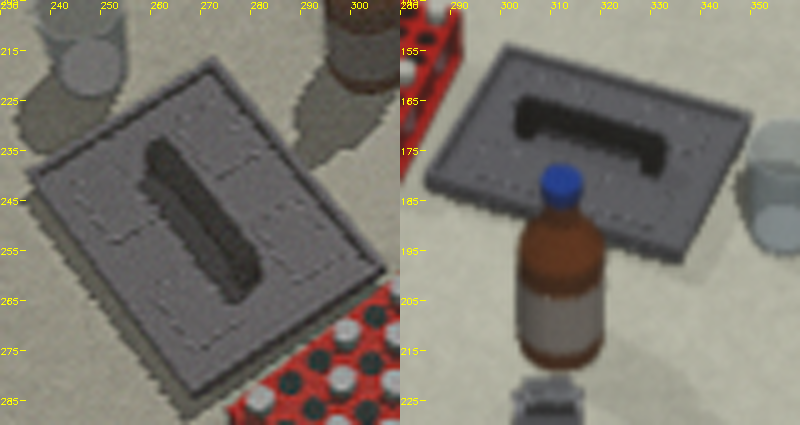

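View pics/box.png

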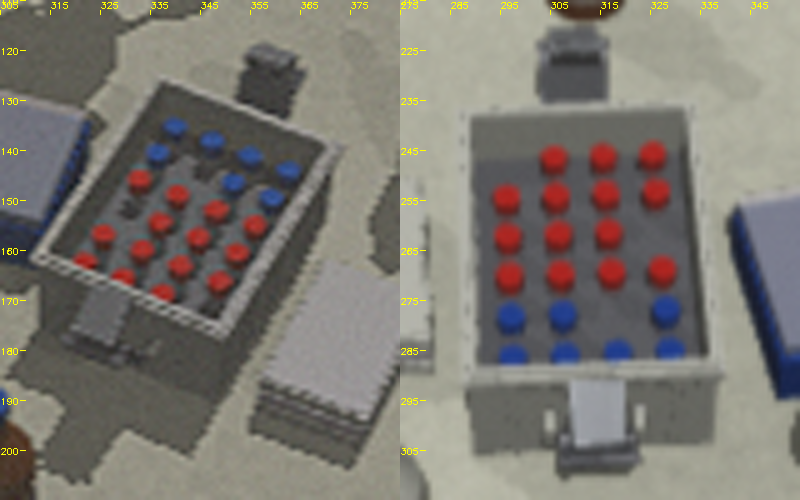

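The lid rim corners, the box's rim corners and both clips are clear in both views. I'll fit the planar poses.

```bash
cat > h.py <<'E'
import numpy as np, cv2
from scipy.optimize import least_squares
from rig import ctrl, vision
I={n:vision.camera_info(n) for n in("scene","side")}
def proj(n,X):
    i=I[n]; c=np.atleast_2d(X)@np.array(i["R"]).T+i["t"]; q=c@np.array(i["K"]).T; return q[:,:2]/q[:,2:]
def ray(n,uv,z):
    i=I[n];R=np.array(i["R"]);o=-R.T@i["t"];d=R.T@np.linalg.inv(i["K"])@[*uv,1]; return o+d*(z-o[2])/d[2]
def place(p,L):
    c,s=np.cos(p[2]),np.sin(p[2]); L=np.atleast_2d(L); return np.c_[p[0]+c*L[:,0]-s*L[:,1],p[1]+s*L[:,0]+c*L[:,1],L[:,2]]
def fit(obs,p0):
    f=lambda p:np.concatenate([(proj(n,place(p,L))-uv).ravel() for n,L,uv in obs])
    r=least_squares(f,p0,loss="soft_l1"); return r.x,r.fun
def rect(w,l,z): return np.array([[-w/2,-l/2,z],[w/2,-l/2,z],[w/2,l/2,z],[-w/2,l/2,z]])
E
python3 - <<'E'
from h import *
np.set_printoptions(suppress=True,precision=4)
ls=np.array([[272.2,216.4],[235.4,239.4],[268.6,284.2],[307,259]])-.4
ld=np.array([[301,154],[350.4,168],[336,194.8],[285,180.6]])-.4
bs=np.array([[311.4,161.6],[337.6,126],[374,139.6],[349.4,177]])-.4
bd=np.array([[289,237.6],[333,236.4],[339,289.4],[288.6,290]])-.4
for nm,a,b,z in(("lid",ls,ld,.026),("box",bs,bd,.095)):
    for n,u in(("scene",a),("side",b)):
        P=np.array([ray(n,q,z)[:2] for q in u]); print(nm,n,P.tolist(),P.mean(0),np.linalg.norm(np.roll(P,-1,0)-P,axis=1))
for n,uv in(("side",(312,217)),("scene",(303,220)),("side",(269.5,337)),("scene",(394,147)),("scene",(247,221)),("side",(357,192))): print(n,uv,ray(n,uv,0))
E
```

```text
lid scene [[0.4289929478591181, -0.12230672716490565], [0.38364616626113457, -0.2702331516664259], [0.5824374450987643, -0.334590841945878], [0.6301446136510676, -0.18706035953489208]] [ 0.5063 -0.2285] [0.1547 0.2089 0.1551 0.2113]
lid side [[0.578214117381152, -0.3270382436301167], [0.38103842521145864, -0.2645426281405181], [0.429492937592287, -0.11972168926021443], [0.6243099590410847, -0.17601469164551764]] [ 0.5033 -0.2218] [0.2068 0.1527 0.2028 0.1579]
box scene [[0.42989941494296113, 0.11597029194754671], [0.4097796123210823, 0.3157101801797223], [0.560363748735021, 0.3380038702024596], [0.5818523493315737, 0.13785462787211222]] [0.4955 0.2269] [0.2008 0.1522 0.2013 0.1535]
box side [[0.5715339486575628, 0.144667855091543], [0.429822402158163, 0.12778849859285524], [0.4014385010311375, 0.3258299553979441], [0.550967490814385, 0.3404617326466971]] [0.4884 0.2347] [0.1427 0.2001 0.1502 0.1969]
side (312, 217) [ 0.5088 -0.0264  0.    ]
scene (303, 220) [ 0.5194 -0.0586  0.    ]
side (269.5, 337) [0.5976 0.4491 0.    ]
scene (394, 147) [0.6114 0.4255 0.    ]
scene (247, 221) [ 0.3575 -0.1794  0.    ]
side (357, 192) [ 0.3502 -0.1627 -0.    ]
```

Fit results:

| Item | Position (m) | Orientation |
|---|---|---|
| Lid | about (0.505, -0.225) | handle axis at -18° |
| Box | about (0.492, 0.231) | yaw about +6° |

Edge lengths match the given sizes within a few mm. I'll go above the lid for a close look.

Request:
move_arm([
  {"offset": [0,0,5],"twist": [0,0,0]},
  {"offset": [1,-4,8],"twist": [0,0,1]},
  {"offset": [25.3,-79.5,8],"twist": [0,0,5.8]},
  {"offset": [25.3,-79.5,8],"twist": [0,0,5.8]},
  {"offset": [25.3,-79.5,8],"twist": [0,0,5.8]},
  {"offset": [25.3,-79.5,8],"twist": [0,0,5.8]},
  {"offset": [25.3,-79.5,8],"twist": [0,0,5.8]},
  {"offset": [25.3,-79.5,8],"twist": [0,0,5.8]},
  {"offset": [25.3,-79.5,8],"twist": [0,0,5.8]},
  {"offset": [25.3,-79.5,8],"twist": [0,0,5.8]},
  {"offset": [25.3,-79.5,8],"twist": [0,0,5.8]},
  {"offset": [25.3,-79.5,8],"twist": [0,0,5.8]},
  {"offset": [25.3,-79.5,8],"twist": [0,0,5.8]},
  {"offset": [25.3,-79.5,8],"twist": [0,0,5.8]},
  {"offset": [25.3,-79.5,8],"twist": [0,0,5.8]},
  {"offset": [25.3,-79.5,8],"twist": [0,0,5.8]},
  {"offset": [25.3,-79.5,8],"twist": [0,0,5.8]},
  {"offset": [25.3,-79.5,8],"twist": [0,0,5.8]},
  {"offset": [25.3,-79.5,8],"twist": [0,0,5.8]},
  {"offset": [25.3,-79.5,8],"twist": [0,0,5.8]},
])

```text
time: 2.1
eef_pos: [0.5051, -0.224, 0.3158]
ee_rot: [-0.001, 0.158, 0.987, -0.001]
force: [0.3, -0.1, -0.1]
gripper_width: 0.087
grip_force: 0.0
```

Run:
```python
from rig import ctrl, vision
import cv2,numpy as np,json
i=vision.camera_info("wrist"); im=vision.read_camera("wrist")
np.savez("w1.npz",K=i["K"],R=i["R"],t=i["t"]); cv2.imwrite("pics/w1.png",im)
print(np.round(i["K"],1).tolist(), np.round(-np.array(i["R"]).T@i["t"],3), np.round(i["R"],3).tolist(), [k for k in i])
```

```text
[[309.7, 0.0, 317.7], [0.0, 309.7, 199.9], [0.0, 0.0, 1.0]] [ 0.426 -0.197  0.466] [[0.311, 0.95, -0.001], [0.907, -0.296, 0.3], [0.285, -0.094, -0.954]] ['K', 'R', 't']
```

View pics/w1.png

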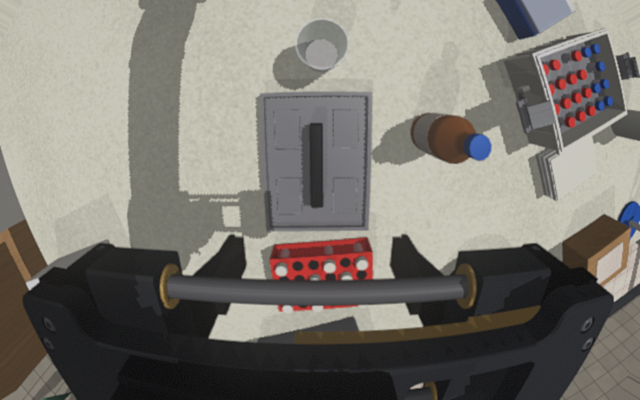

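The wrist view shows the lid rim at corners about (265,94) to (370,229), the handle bar at (310–323, 124–208), the amber bottle at (450,138) and the red rack just behind the lid. I'll measure the edges numerically.

```bash
cat >> h.py <<'E'
def wray(w,uv,z):
    K=w["K"];R=w["R"];o=-R.T@w["t"]; a=(np.array(uv)-K[:2,2])/K[0,0]; r=np.linalg.norm(a)
    d=R.T@np.r_[a/r*np.sin(r),np.cos(r)]; return o+d*(z-o[2])/d[2]
E
python3 - <<'E'
from h import *
np.set_printoptions(suppress=True,precision=4)
w=np.load("w1.npz"); g=cv2.cvtColor(cv2.imread("pics/w1.png"),6).astype(int)
# bar
m=(g[110:220,295:340]<45).astype(np.uint8); n,l,s,c=cv2.connectedComponentsWithStats(m)
k=1+np.argmax(s[1:,4]); ys,xs=np.nonzero(l==k); print(s[k],c[k])
r=cv2.minAreaRect(np.c_[xs+295,ys+110].astype(np.float32)); bp=cv2.boxPoints(r); print(r)
P=np.array([wray(w,q,.05)[:2] for q in bp]); print("bar",P.tolist(),P.mean(0))
# lid mask (not bench): bench bright
for row in(105,130,160,190,215): print(row,g[row,255:275].tolist(),g[row,360:382].tolist())
for col in(280,300,340,355): print(col,g[86:102,col].tolist(),g[220:240,col].tolist())
E
```

```text
[16 68  9 29 53] [17.3585 84.2264]
((311.4864807128906, 192.5811004638672), (28.158723831176758, 7.646233081817627), 72.89727020263672)
bar [[0.5168972837690355, -0.24804757619093526], [0.5170188859228841, -0.2374347004508798], [0.557729690100432, -0.238679501949474], [0.5577081897922878, -0.24956871712671347]] [ 0.5373 -0.2434]
105 [182, 151, 125, 122, 123, 122, 121, 119, 113, 97, 103, 116, 120, 122, 120, 120, 121, 120, 120, 121] [132, 132, 133, 130, 117, 94, 77, 86, 110, 129, 130, 137, 169, 190, 196, 195, 193, 191, 189, 192, 195, 193]
130 [181, 152, 124, 122, 121, 121, 120, 118, 117, 106, 94, 110, 118, 118, 119, 120, 119, 119, 117, 109] [128, 128, 129, 128, 114, 84, 73, 88, 114, 125, 127, 143, 169, 186, 193, 193, 191, 190, 191, 191, 190, 188]
160 [184, 191, 189, 151, 121, 116, 119, 118, 118, 117, 108, 97, 100, 114, 119, 119, 118, 120, 119, 118] [125, 125, 126, 120, 92, 74, 79, 102, 119, 119, 131, 168, 187, 177, 149, 124, 118, 119, 120, 122, 123, 123]
190 [131, 141, 152, 133, 127, 122, 121, 123, 120, 116, 108, 103, 91, 89, 99, 109, 116, 119, 118, 117] [121, 121, 122, 108, 89, 82, 96
[... 311 characters left out ...]
, 183, 146, 124, 121, 118, 100, 89, 104, 119, 122, 122] [117, 117, 112, 109, 110, 99, 79, 87, 106, 115, 129, 151, 169, 174, 176, 179, 182, 180, 179, 178]
300 [106, 117, 158, 182, 183, 166, 138, 123, 124, 114, 86, 103, 122, 124, 123, 124] [116, 113, 109, 108, 106, 92, 75, 85, 106, 116, 126, 150, 172, 176, 174, 172, 174, 175, 178, 179]
340 [179, 180, 178, 177, 171, 154, 133, 127, 125, 108, 94, 119, 130, 130, 129, 129] [115, 112, 110, 108, 102, 84, 74, 93, 109, 118, 139, 176, 183, 185, 183, 184, 184, 182, 171, 131]
355 [176, 178, 182, 183, 179, 164, 137, 131, 128, 112, 109, 124, 131, 132, 132, 132] [115, 113, 110, 109, 102, 85, 78, 104, 116, 118, 144, 179, 187, 190, 185, 182, 178, 158, 106, 85]
```

Run:
```python
from h import *
np.set_printoptions(suppress=True,precision=4)
w=np.load("w1.npz"); g=cv2.cvtColor(cv2.imread("pics/w1.png"),6).astype(float)
E={"R":[(371.3,105),(371.2,130),(370.6,160),(369.7,190),(368.6,215)],"T":[(280,92),(300,91.7),(340,91.4),(355,91.8)],"B":[(280,231),(300,231),(340,230.3),(355,230.2)]}
L={}
for k,v in E.items():
    P=np.array([wray(w,q,.026)[:2] for q in v]); d=np.polyfit(*( (P[:,0],P[:,1]) if k=="R" else (P[:,1],P[:,0])),1)
    print(k,P[[0,-1]].tolist(),np.degrees(np.arctan(d[0])),d)
# bar edges with subpixel threshold 75
b=[]
for row in range(130,204,6):
    p=g[row,300:335]; j=np.where(p<75)[0]; a,c=j[0],j[-1]
    xl=300+a-(75-p[a])/(p[a-1]-p[a]); xr=300+c+(75-p[c])/(p[c+1]-p[c]); 
    A=wray(w,(xl,row),.05);B=wray(w,(xr,row),.05); b.append([*((A+B)/2)[:2],np.linalg.norm(A-B)])
b=np.array(b); print(b[:,2]); f=np.polyfit(b[:,0],b[:,1],1); print("bar slope",np.degrees(np.arctan(f[0])),f)
for c in(314,316,318):
    p=g[110:220,c]; j=np.where(p<75)[0]; print(110+j[0],110+j[-1],[wray(w,(c,110+q),.05)[:2] for q in(j[0]-.5,j[-1]+.5)])
```

```text
R [[0.4472298475719271, -0.1253617960785109], [0.604207872054779, -0.17453697017546987]] -17.39940257884726 [-0.3134  0.0149]
T [[0.3903231696680448, -0.24180948447498482], [0.4226953182577469, -0.142002341340179]] 17.885247703114644 [0.3227 0.4685]
B [[0.5870119093045096, -0.31213800729182406], [0.6217829041966969, -0.20127077454531117]] 17.32497858365362 [0.3119 0.6845]
[0.0199 0.02   0.0189 0.019  0.0265 0.0194 0.0203 0.0195 0.0233 0.0257
 0.026  0.0204 0.0241]
bar slope -18.887654506216595 [-0.3421 -0.0558]
123 207 [array([ 0.4459, -0.2096]), array([ 0.5591, -0.247 ])]
123 207 [array([ 0.4467, -0.2071]), array([ 0.56  , -0.2443])]
123 206 [array([ 0.4475, -0.2046]), array([ 0.5594, -0.2411])]
```

Request:
move_arm([
  {"offset": [-0.1,-0.2,-4],"twist": [0,0,0.7]},
  {"offset": [-0.1,-0.2,-8],"twist": [0,0,0.7]},
  {"offset": [-0.1,-0.2,-12],"twist": [0,0,0.7]},
  {"offset": [-0.1,-0.2,-16],"twist": [0,0,0.7]},
  {"offset": [-0.1,-0.2,-20],"twist": [0,0,0.7]},
  {"offset": [-0.1,-0.2,-23],"twist": [0,0,0.7]},
  {"offset": [-0.1,-0.2,-25],"twist": [0,0,0.7]},
  {"offset": [-0.1,-0.2,-26.5],"twist": [0,0,0.7]},
  {"offset": [-0.1,-0.2,-27.4],"twist": [0,0,0.7]},
  {"offset": [-0.1,-0.2,-27.6],"twist": [0,0,0.7]},
  {"offset": [-0.1,-0.2,-27.6],"twist": [0,0,0.7]},
], hand=1)

```text
time: 3.25
eef_pos: [0.5049, -0.2251, 0.0412]
ee_rot: [0.0, 0.15, 0.989, 0.0]
force: [0.9, 0.5, 0.3]
gripper_width: 0.0875
grip_force: 0.0
```

Request:
move_arm([
  {"offset": [0,0,0],"twist": [0,0,0]},
  {"offset": [0,0,0],"twist": [0,0,0]},
  {"offset": [0,0,0],"twist": [0,0,0]},
  {"offset": [0,0,0],"twist": [0,0,0]},
  {"offset": [0,0,0],"twist": [0,0,0]},
  {"offset": [0,0,0],"twist": [0,0,0]},
  {"offset": [0,0,0],"twist": [0,0,0]},
  {"offset": [0,0,0],"twist": [0,0,0]},
  {"offset": [0,0,0],"twist": [0,0,0]},
  {"offset": [0,0,0],"twist": [0,0,0]},
], hand=0)

```text
time: 4.25
eef_pos: [0.5044, -0.2254, 0.0406]
ee_rot: [-0.0, 0.151, 0.989, -0.0]
force: [-0.6, -0.9, 0.4]
gripper_width: 0.0174
grip_force: 30.0
```

The gripper holds the bar at 17.4 mm with 30 N. I'll lift gently and then move to a viewpoint towards the box.

Request:
move_arm([
  {"offset": [0,0,0.5],"twist": [0,0,0]},
  {"offset": [0,0,1.5],"twist": [0,0,0]},
  {"offset": [0,0,3.5],"twist": [0,0,0]},
  {"offset": [0,0,6],"twist": [0,0,0]},
  {"offset": [0,0,9],"twist": [0,0,0]},
  {"offset": [0,0,12],"twist": [0,0,0]},
  {"offset": [0,0,15],"twist": [0,0,0]},
  {"offset": [0,0,18],"twist": [0,0,0]},
  {"offset": [0,0,21],"twist": [0,0,0]},
  {"offset": [0,0,23.5],"twist": [0,0,0]},
  {"offset": [0,1,25.5],"twist": [0,0,0]},
  {"offset": [-0.5,3,26],"twist": [0,0,0]},
  {"offset": [-1,6,26],"twist": [0,0,0]},
  {"offset": [-1.5,9,26],"twist": [0,0,0]},
  {"offset": [-2,12,26],"twist": [0,0,0]},
  {"offset": [-2.5,15,26],"twist": [0,0,0]},
  {"offset": [-3,17.5,26],"twist": [0,0,0]},
  {"offset": [-3,19,26],"twist": [0,0,0]},
  {"offset": [-3,19.5,26],"twist": [0,0,0]},
  {"offset": [-3,19.5,26],"twist": [0,0,0]},
])

```text
time: 6.25
eef_pos: [0.4743, -0.0303, 0.3008]
ee_rot: [0.0, 0.15, 0.989, 0.0]
force: [0.1, -0.0, -3.0]
gripper_width: 0.0177
grip_force: 30.0
```

Run:
```python
from rig import ctrl, vision
import cv2,numpy as np
i=vision.camera_info("wrist"); im=vision.read_camera("wrist")
np.savez("w2.npz",K=i["K"],R=i["R"],t=i["t"]); cv2.imwrite("pics/w2.png",im)
```

```text
(no output)
```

View pics/w2.png

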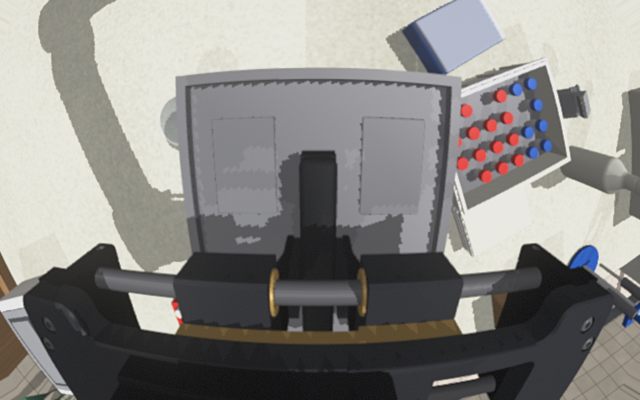

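The lid hangs level and square to the pads. The box's +y end is visible with corners near (547,60) and (572,158), and the wash bottle is at (600,170). I'll enlarge the box.

Run:
```python
import cv2
im=cv2.imread("pics/w2.png"); x,y,w,h,k=448,48,160,120,5
x,y,w,h,k=446,50,158,118,5
a=im[50:220,446:604]; k=3.5
p=cv2.resize(a,None,fx=k,fy=k,interpolation=cv2.INTER_CUBIC)
for i in range(4,158,10): cv2.putText(p,str(446+i),(int(i*k),8),0,.3,(0,0,255)); cv2.line(p,(int(i*k),10),(int(i*k),16),(0,0,255))
for j in range(0,170,10): cv2.putText(p,str(50+j),(528,int(j*k)+4),0,.3,(0,0,255)); cv2.line(p,(518,int(j*k)),(525,int(j*k)),(0,0,255))
cv2.imwrite("pics/w2c.png",p)
```

```text
(no output)
```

View pics/w2c.png

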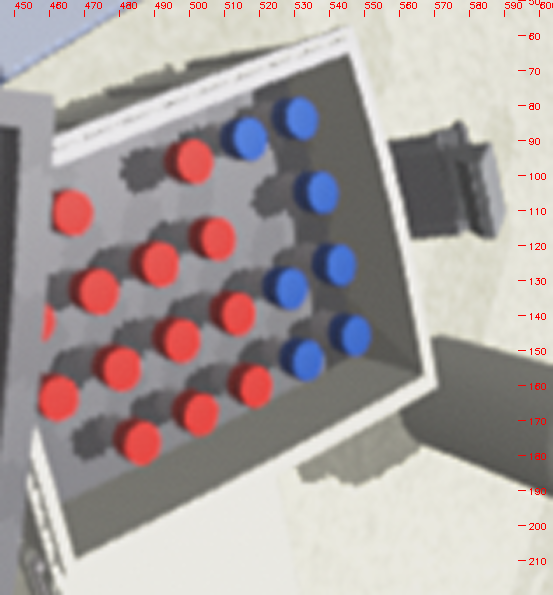

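Run:
```python
from h import *
np.set_printoptions(suppress=True,precision=4)
w=np.load("w2.npz")
px=np.array([[546.6,57.7],[570.9,160.6],[545.7,65.7],[567.1,156.3],[468,209.4]])-.36
L=np.array([[-75,100],[75,100],[-70,95],[70,95],[70,-95]])/1e3
P=np.array([wray(w,q,.095)[:2] for q in px]); print(P.tolist())
edge=np.array([wray(w,q-.36,.095)[:2] for q in np.array([[460.9,89.1]])]); 
def res(p,full=True):
    r=place(p,np.c_[L,0*L[:,0]])[:,:2]-P
    c,s=np.cos(p[2]),np.sin(p[2]); e=(edge-p[:2])@[c,s]+.075
    return np.r_[r.ravel(),e]
r=least_squares(res,[.493,.231,.1],loss="soft_l1",f_scale=.002); print(r.x,np.degrees(r.x[2])); print((r.fun*1e3).round(1)); print("edge",res(r.x)[-1])
bs=np.array([[311.4,161.6],[337.6,126],[374,139.6],[349.4,177]])-.4
bd=np.array([[289,237.6],[333,236.4],[339,289.4],[288.6,290]])-.4
R=rect(.15,.2,.095)
for n,o,I4 in(("scene",bs,[0,3,2,1]),("side",bd,[1,0,3,2])):
    x,f=fit([(n,R[I4],o)],[.493,.231,.1]); print(n,x,f.round(1))
    print(" resid of wrist fit",(proj(n,place(r.x,R[I4]))-o).round(1).tolist())
# clips / bottle from wrist crop
for nm,q,z in(("clip a tab lo",(588,118),.087),("clip a tab hi",(577,85),.087),("bottle top?",(575,150),0)): print(nm,wray(w,q,z))
```

```text
[[0.39929564607619555, 0.3212188001954362], [0.5549604030657422, 0.3429362027092941], [0.41010594170732667, 0.3158394951595092], [0.5462282239400196, 0.3347000510019346], [0.5728555369378628, 0.14723132561076402]]
[0.49   0.2319 0.1327] 7.600452155583161
[ 3.1 -0.1 -3.8 -2.  -2.1  1.   0.6  0.6 -0.9 -0.2 -4.1]
edge -0.004140028207113053
scene [0.4955 0.2269 0.1186] [ 1.1 -0.1  0.1 -0.3 -0.9  0.2 -0.2  0.2]
 resid of wrist fit [[0.9, -1.3], [-0.8, -1.7], [-1.7, -1.6], [-0.2, -1.4]]
side [0.488  0.2345 0.1163] [-0.8 -0.2  1.5 -0.2 -0.1 -0.2 -0.1  0.6]
 resid of wrist fit [[-1.8, -0.6], [0.4, -1.2], [-0.3, -1.4], [-0.1, 0.1]]
clip a tab lo [0.5015 0.4032 0.087 ]
clip a tab hi [0.4471 0.3861 0.087 ]
bottle top? [0.5809 0.4512 0.    ]
```

Merged box estimate, with each camera's bias corrected using the known lid position: centre (0.4913, 0.231), yaw 7.0°. I'll carry the lid over with a -65.7° turn, hover, and check the relative alignment.

Request:
move_arm([
  {"offset": [0,1,0],"twist": [0,0,-2]},
  {"offset": [0.1,3,0],"twist": [0,0,-6]},
  {"offset": [0.3,6,0],"twist": [0,0,-12]},
  {"offset": [0.5,9,0],"twist": [0,0,-19]},
  {"offset": [0.7,12,0],"twist": [0,0,-26]},
  {"offset": [0.9,15,0],"twist": [0,0,-33]},
  {"offset": [1.1,18,0],"twist": [0,0,-40]},
  {"offset": [1.3,21,0],"twist": [0,0,-47]},
  {"offset": [1.5,23.5,0],"twist": [0,0,-54]},
  {"offset": [1.7,25.3,0],"twist": [0,0,-60]},
  {"offset": [1.7,26.1,0],"twist": [0,0,-64]},
  {"offset": [1.7,26.1,-1],"twist": [0,0,-65.7]},
  {"offset": [1.7,26.1,-3],"twist": [0,0,-65.7]},
  {"offset": [1.7,26.1,-5.5],"twist": [0,0,-65.7]},
  {"offset": [1.7,26.1,-8],"twist": [0,0,-65.7]},
  {"offset": [1.7,26.1,-10.5],"twist": [0,0,-65.7]},
  {"offset": [1.7,26.1,-12],"twist": [0,0,-65.7]},
  {"offset": [1.7,26.1,-12.5],"twist": [0,0,-65.7]},
  {"offset": [1.7,26.1,-12.5],"twist": [0,0,-65.7]},
])

```text
time: 8.2
eef_pos: [0.4915, 0.2295, 0.175]
ee_rot: [0.0, 0.663, 0.749, -0.001]
force: [-0.2, 0.2, -1.8]
gripper_width: 0.0175
grip_force: 30.0
```

Run:
```python
from rig import ctrl, vision
import cv2,numpy as np
s=vision.read_camera("scene");d=vision.read_camera("side");i=vision.camera_info("wrist");w=vision.read_camera("wrist")
np.savez("w3.npz",K=i["K"],R=i["R"],t=i["t"])
for n,x in(("s3",s),("d3",d),("w3",w)): cv2.imwrite(f"pics/{n}.png",x)
def c(im,x,y,w,h,k):
    p=cv2.resize(im[y:y+h,x:x+w],None,fx=k,fy=k,interpolation=cv2.INTER_CUBIC)
    for i in range(0,w,10): cv2.putText(p,str(x+i),(i*k,8),0,.3,(0,0,255)); cv2.line(p,(i*k,10),(i*k,14),(0,0,255))
    for j in range(0,h,10): cv2.putText(p,str(y+j),(0,j*k+4),0,.3,(0,0,255)); cv2.line(p,(20,j*k),(25,j*k),(0,0,255))
    return p
cv2.imwrite("pics/c3.png",np.hstack([c(s,305,90,80,120,5),c(d,275,200,80,120,5)]))
```

```text
(no output)
```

View pics/c3.png

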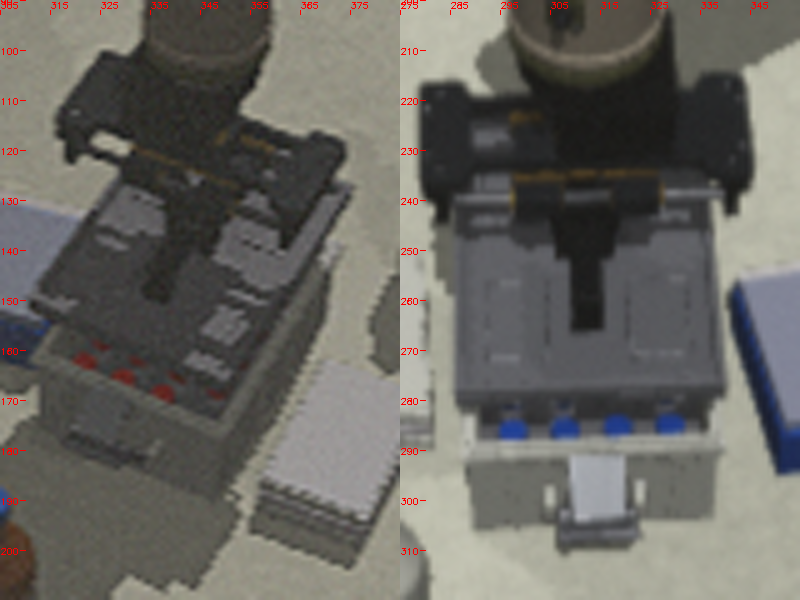

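Run:
```python
from h import *
np.set_printoptions(suppress=True,precision=4)
o=ctrl.observe(); print(o["eef_pos"],o["time"])
p=[.4915,.2295,np.radians(6.96)]
for z in(.1605,.1525,.1445): print(z,proj("side",place(p,rect(.158,.208,z))).round(1).tolist(),proj("scene",place(p,rect(.158,.208,z))).round(1).tolist())
for p in([.4913,.231,np.radians(7)],): print("box",proj("side",place(p,rect(.15,.2,.095))).round(1).tolist(),proj("scene",place(p,rect(.15,.2,.095))).round(1).tolist())
```

```text
[0.4921 0.2306 0.1765] 8.35
0.1605 [[334.8, 220.6], [284.9, 222.0], [285.3, 277.7], [340.0, 276.0]] [[309.9, 149.0], [349.8, 165.7], [375.2, 126.3], [336.8, 111.4]]
0.1525 [[334.7, 222.2], [284.9, 223.6], [285.4, 279.3], [339.8, 277.5]] [[310.0, 150.5], [349.7, 167.2], [375.0, 127.8], [336.8, 112.9]]
0.1445 [[334.6, 223.8], [285.0, 225.2], [285.5, 280.8], [339.7, 279.1]] [[310.0, 151.9], [349.6, 168.6], [374.8, 129.2], [336.7, 114.4]]
box [[332.9, 234.8], [286.8, 236.1], [287.4, 289.2], [337.6, 287.6]] [[311.9, 159.9], [348.6, 175.5], [372.3, 138.2], [336.9, 124.2]]
```

Request:
move_arm([
  {"offset": [0,0.1,-1],"twist": [0,0,0]},
  {"offset": [0,0.1,-2],"twist": [0,0,0]},
  {"offset": [0,0.1,-3],"twist": [0,0,0]},
  {"offset": [0,0.1,-3.5],"twist": [0,0,0]},
  {"offset": [0,0.1,-3.8],"twist": [0,0,0]},
  {"offset": [0,0.1,-4],"twist": [0,0,0]},
  {"offset": [0,0.1,-4.2],"twist": [0,0,0]},
  {"offset": [0,0.1,-4.3],"twist": [0,0,0]},
  {"offset": [0,0.1,-4.4],"twist": [0,0,0]},
  {"offset": [0,0.1,-4.4],"twist": [0,0,0]},
  {"offset": [0,0.1,-4.4],"twist": [0,0,0]},
])

```text
time: 9.45
eef_pos: [0.4915, 0.2318, 0.1317]
ee_rot: [0.0, 0.663, 0.749, 0.0]
force: [-0.8, -0.6, -3.5]
gripper_width: 0.0178
grip_force: 30.0
```

The plug is 4 mm into the box with no contact force. Continuing down.

Request:
move_arm([
  {"offset": [0,0,-0.2],"twist": [0,0,0]},
  {"offset": [0,0,-0.35],"twist": [0,0,0]},
  {"offset": [0,0,-0.5],"twist": [0,0,0]},
  {"offset": [0,0,-0.6],"twist": [0,0,0]},
  {"offset": [0,0,-0.65],"twist": [0,0,0]},
  {"offset": [0,0,-0.65],"twist": [0,0,0]},
  {"offset": [0,0,-0.65],"twist": [0,0,0]},
])

```text
time: 10.15
eef_pos: [0.4914, 0.2318, 0.1255]
ee_rot: [-0.0, 0.663, 0.749, 0.0]
force: [-3.2, -1.7, 5.3]
gripper_width: 0.0177
grip_force: 30.0
```

The lid is seated: origin height 0.085 and the box carries the load. I'll release it and go up.

Request:
move_arm([
  {"offset": [0,0,0],"twist": [0,0,0]},
  {"offset": [0,0,0],"twist": [0,0,0]},
  {"offset": [0,0,0],"twist": [0,0,0]},
  {"offset": [0,0,0],"twist": [0,0,0]},
  {"offset": [0,0,0],"twist": [0,0,0]},
  {"offset": [0,0,0],"twist": [0,0,0]},
  {"offset": [0,0,0],"twist": [0,0,0]},
  {"offset": [0,0,0],"twist": [0,0,0]},
  {"offset": [0,0,1],"twist": [0,0,0]},
  {"offset": [0,0,3],"twist": [0,0,0]},
  {"offset": [0,0,6],"twist": [0,0,0]},
  {"offset": [0,0,10],"twist": [0,0,0]},
  {"offset": [0,0,14],"twist": [0,0,0]},
  {"offset": [0,0,18],"twist": [0,0,0]},
  {"offset": [0,0,20],"twist": [0,0,0]},
  {"offset": [0,0,20],"twist": [0,0,0]},
], hand=1)

```text
time: 11.75
eef_pos: [0.4925, 0.2321, 0.3291]
ee_rot: [0.001, 0.663, 0.749, 0.003]
force: [0.2, -0.0, 0.3]
gripper_width: 0.0869
grip_force: 0.0
```

Run:
```python
from rig import ctrl, vision
import cv2,numpy as np
i=vision.camera_info("wrist");w=vision.read_camera("wrist")
np.savez("w4.npz",K=i["K"],R=i["R"],t=i["t"]); cv2.imwrite("pics/w4.png",w)
cv2.imwrite("pics/w4c.png",cv2.resize(w[0:330,120:520],None,fx=1.8,fy=1.8,interpolation=cv2.INTER_CUBIC))
```

```text
(no output)
```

View pics/w4c.png

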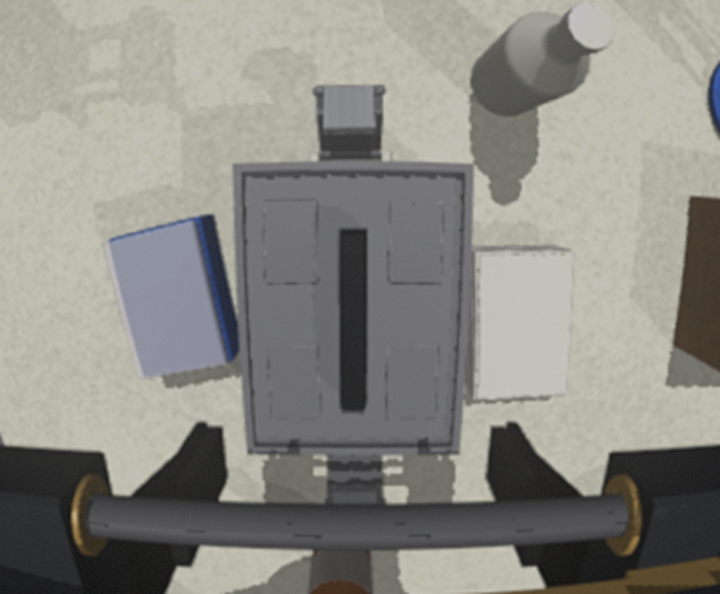

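The lid sits square on the box. Clip_a stands open at the top, around full-frame (314,50), the wash bottle's base is near (403,58), and clip_b is below. I'll work out the press targets and the bottle clearances.

Run:
```python
from h import *
np.set_printoptions(suppress=True,precision=4)
w=np.load("w4.npz"); f=lambda x,y:np.array([x,y])/1.8+[119.7,-.3]
c=np.array([.4914,.2318]); a=np.radians(7); ux=np.array([np.cos(a),np.sin(a)]); uy=np.array([-ux[1],ux[0]])
def bx(P): d=P[:2]-c; return np.round([d@ux,d@uy],4)
for nm,q,z in(("lid TL",(233,164),.111),("lid TR",(474,166),.111),("lid BL",(248,453),.111),("lid BR",(459,453),.111),("a outer L",(318,92),.087),("a outer R",(383,92),.087),("a top mid",(350,86),.105),("wash near",(505,115),0),("wash left",(474,85),0)):
    P=wray(w,f(*q),z); print(nm,P.round(4),bx(P))
w=np.load("w1.npz")
for q in((413,132),(425,118),(425,147)): P=wray(w,q,0); print("reag",q,P.round(4),bx(P))
for k in(.159,.15,.14,.132,.128):
    print(k,"a",(c+k*uy).round(4),"b",(c-k*uy).round(4))
```

```text
lid TL [0.4005 0.3252 0.111 ] [-0.0789  0.1038]
lid TR [0.5579 0.343  0.111 ] [0.0796 0.1023]
lid BL [0.426  0.1192 0.111 ] [-0.0787 -0.1038]
lid BR [0.5823 0.138  0.111 ] [ 0.0788 -0.1042]
a outer L [0.4487 0.3822 0.087 ] [-0.0241  0.1545]
a outer R [0.4931 0.3876 0.087 ] [0.0206 0.1544]
a top mid [0.4706 0.3856 0.105 ] [-0.002   0.1552]
wash near [0.6023 0.4014 0.    ] [0.1307 0.1548]
wash left [0.5719 0.4228 0.    ] [0.1032 0.1798]
reag (413, 132) [ 0.5061 -0.0695  0.    ] [-0.0221 -0.3008]
reag (425, 118) [ 0.4902 -0.0445  0.    ] [-0.0348 -0.2741]
reag (425, 147) [ 0.5344 -0.0562  0.    ] [ 0.0076 -0.2911]
0.159 a [0.472  0.3896] b [0.5108 0.074 ]
0.15 a [0.4731 0.3807] b [0.5097 0.0829]
0.14 a [0.4743 0.3708] b [0.5085 0.0928]
0.132 a [0.4753 0.3628] b [0.5075 0.1008]
0.128 a [0.4758 0.3588] b [0.507  0.1048]
```

The measured lid corners lie within 2 mm of seated. Next I'll close the fingers, lean the tool 12° outward and approach clip_b from above, between it and the amber bottle.

Request:
move_arm([
  {"offset": [0.4,-3,0],"twist": [2,0.3,0]},
  {"offset": [0.8,-6.5,0],"twist": [4,0.5,0]},
  {"offset": [1.3,-10,0],"twist": [7,0.9,0]},
  {"offset": [1.7,-13.5,0],"twist": [9,1.1,0]},
  {"offset": [2,-16,0],"twist": [11,1.4,0]},
  {"offset": [2.2,-17.7,0],"twist": [11.9,1.5,0]},
  {"offset": [2.2,-17.7,-3],"twist": [11.9,1.5,0]},
  {"offset": [2.2,-17.7,-6],"twist": [11.9,1.5,0]},
  {"offset": [2.2,-17.7,-9],"twist": [11.9,1.5,0]},
  {"offset": [2.2,-17.7,-12],"twist": [11.9,1.5,0]},
  {"offset": [2.2,-17.7,-14.5],"twist": [11.9,1.5,0]},
  {"offset": [2.2,-17.7,-16],"twist": [11.9,1.5,0]},
  {"offset": [2.2,-17.7,-16],"twist": [11.9,1.5,0]},
  {"offset": [2.2,-17.7,-16],"twist": [11.9,1.5,0]},
], hand=0)

```text
time: 13.2
eef_pos: [0.5136, 0.0547, 0.1656]
ee_rot: [-0.078, 0.659, 0.745, 0.069]
force: [-0.1, 0.3, 0.4]
gripper_width: 0.0008
grip_force: 0.0
```

Request:
move_arm([
  {"offset": [0,0,-2],"twist": [0,0,0]},
  {"offset": [0,0,-4],"twist": [0,0,0]},
  {"offset": [0,0,-5.5],"twist": [0,0,0]},
  {"offset": [0,0,-6.5],"twist": [0,0,0]},
  {"offset": [0,0,-7.1],"twist": [0,0,0]},
  {"offset": [0,0,-7.1],"twist": [0,0,0]},
  {"offset": [0,0,-7.1],"twist": [0,0,0]},
])

```text
time: 13.9
eef_pos: [0.5138, 0.0548, 0.0946]
ee_rot: [-0.078, 0.659, 0.745, 0.069]
force: [0.3, 1.1, 0.6]
gripper_width: 0.0007
grip_force: 0.0
```

Request:
move_arm([
  {"offset": [-0.05,0.5,0],"twist": [0,0,0]},
  {"offset": [-0.11,0.9,0],"twist": [0,0,0]},
  {"offset": [-0.15,1.2,0.2],"twist": [0,0,0]},
  {"offset": [-0.18,1.5,0.4],"twist": [0,0,0]},
  {"offset": [-0.22,1.8,0.65],"twist": [0,0,0]},
  {"offset": [-0.26,2.1,0.85],"twist": [0,0,0]},
  {"offset": [-0.29,2.4,1],"twist": [0,0,0]},
  {"offset": [-0.32,2.6,1.1],"twist": [0,0,0]},
  {"offset": [-0.36,2.9,1.25],"twist": [0,0,0]},
  {"offset": [-0.36,2.9,1.25],"twist": [0,0,0]},
])

```text
time: 14.9
eef_pos: [0.5096, 0.084, 0.1066]
ee_rot: [-0.079, 0.659, 0.745, 0.069]
force: [-0.8, -2.7, -0.3]
gripper_width: 0.0004
grip_force: 1.3
```

Contact at about 3 N, as expected. Pressing further in.

Request:
move_arm([
  {"offset": [-0.02,0.2,0.06],"twist": [0,0,0]},
  {"offset": [-0.05,0.4,0.1],"twist": [0,0,0]},
  {"offset": [-0.07,0.6,0.14],"twist": [0,0,0]},
  {"offset": [-0.1,0.8,0.16],"twist": [0,0,0]},
  {"offset": [-0.11,0.9,0.18],"twist": [0,0,0]},
  {"offset": [-0.11,0.9,0.18],"twist": [0,0,0]},
])

```text
time: 15.5
eef_pos: [0.5087, 0.093, 0.1085]
ee_rot: [-0.079, 0.659, 0.745, 0.069]
force: [-1.1, -3.0, 1.0]
gripper_width: 0.0006
grip_force: 1.4
```

Request:
move_arm([
  {"offset": [-0.02,0.15,0.02],"twist": [0,0,0]},
  {"offset": [-0.04,0.3,0.04],"twist": [0,0,0]},
  {"offset": [-0.05,0.4,0.04],"twist": [0,0,0]},
  {"offset": [-0.05,0.4,0.04],"twist": [0,0,0]},
])

```text
time: 15.9
eef_pos: [0.5086, 0.094, 0.1086]
ee_rot: [-0.077, 0.66, 0.744, 0.068]
force: [-0.2, -12.9, 0.6]
gripper_width: 0.0006
grip_force: 6.4
```

Request:
move_arm([
  {"offset": [-0.02,0.15,0],"twist": [0,0,0]},
  {"offset": [-0.04,0.3,0],"twist": [0,0,0]},
  {"offset": [-0.04,0.3,0],"twist": [0,0,0]},
  {"offset": [-0.04,0.3,0],"twist": [0,0,0]},
])

```text
time: 16.3
eef_pos: [0.5086, 0.0944, 0.1086]
ee_rot: [-0.076, 0.661, 0.743, 0.067]
force: [-0.1, -22.6, 4.2]
gripper_width: 0.0005
grip_force: 10.5
```

Request:
move_arm([
  {"offset": [0.06,-0.5,0],"twist": [0,0,0]},
  {"offset": [0.12,-1,0],"twist": [0,0,0]},
  {"offset": [0.18,-1.5,-0.2],"twist": [0,0,0]},
  {"offset": [0.18,-1.5,-0.2],"twist": [0,0,0]},
  {"offset": [0.18,-1.5,-0.2],"twist": [0,0,0]},
])

```text
time: 16.8
eef_pos: [0.5096, 0.0854, 0.1068]
ee_rot: [-0.079, 0.659, 0.745, 0.069]
force: [-1.0, 1.2, -0.2]
gripper_width: 0.0004
grip_force: 0.0
```

Run:
```python
from rig import ctrl, vision
import cv2,numpy as np
s=vision.read_camera("scene"); cv2.imwrite("pics/s5.png",s); d=vision.read_camera("side"); cv2.imwrite("pics/d5.png",d)
s0=cv2.imread("pics/s3.png"); o=ctrl.observe(); print(o["eef_pos"],o["force"])
# clip b region in scene: was grey tab around (328,178); compare to open-state picture
a=cv2.cvtColor(s0,6).astype(int)[150:190,312:342]; b=cv2.cvtColor(s,6).astype(int)[150:190,312:342]
for j in range(0,40,3): print(150+j,a[j,::3].tolist(),b[j,::3].tolist())
```

```text
[0.50961465 0.08538591 0.10680207] [-0.20775428  0.74123892  0.59723226]
150 [58, 103, 101, 57, 67, 63, 63, 62, 55, 61] [61, 57, 62, 62, 62, 62, 61, 84, 49, 52]
153 [108, 53, 56, 63, 63, 60, 64, 61, 63, 66] [63, 62, 57, 60, 59, 59, 70, 90, 49, 41]
156 [63, 93, 66, 54, 53, 63, 65, 58, 60, 60] [62, 59, 58, 63, 61, 62, 50, 88, 50, 40]
159 [73, 72, 67, 62, 55, 54, 53, 50, 63, 61] [51, 60, 60, 61, 57, 52, 55, 52, 61, 104]
162 [91, 87, 90, 60, 62, 62, 56, 51, 53, 51] [50, 47, 46, 40, 45, 74, 53, 50, 54, 56]
165 [77, 64, 78, 94, 96, 59, 57, 67, 58, 52] [48, 45, 48, 42, 49, 53, 51, 46, 87, 46]
168 [114, 74, 72, 69, 76, 81, 92, 78, 58, 56] [47, 52, 49, 43, 45, 55, 60, 54, 67, 83]
171 [115, 66, 66, 73, 74, 79, 73, 79, 89, 94] [48, 51, 53, 47, 46, 57, 51, 71, 83, 57]
174 [75, 72, 70, 78, 75, 75, 75, 79, 71, 75] [120, 41, 64, 53, 43, 46, 47, 41, 54, 58]
177 [84, 85, 57, 57, 71, 76, 75, 75, 78, 75] [76, 85, 65, 46, 47, 67, 55, 51, 53, 59]
180 [90, 81, 82, 64, 67, 49, 59, 74, 85, 75] [97, 88, 93, 83, 65, 56, 58, 49, 43, 53]
183 [87, 94, 91, 90, 95, 73, 88, 64, 79, 78] [86, 89, 89, 91, 84, 90, 83, 72, 79, 49]
186 [92, 91, 89, 91, 94, 89, 89, 88, 93, 71] [97, 89, 93, 92, 96, 88, 94, 97, 95, 77]
189 [87, 97, 91, 90, 94, 90, 91, 93, 90, 91] [85, 88, 91, 91, 92, 90, 88, 94, 93, 92]
```

With the tool backed off 9 mm the tab no longer pushes back (it pushed with 3 N here before), so clip_b holds by itself. I'll retreat and cross to clip_a, leaning the other way.

Request:
move_arm([
  {"offset": [0.12,-1,-0.2],"twist": [0,0,0]},
  {"offset": [0.3,-2.4,-0.2],"twist": [0,0,0]},
  {"offset": [0.35,-2.8,1],"twist": [0,0,0]},
  {"offset": [0.35,-2.8,4],"twist": [0,0,0]},
  {"offset": [0.35,-2.8,8],"twist": [0,0,0]},
  {"offset": [0.35,-2.8,12],"twist": [0,0,0]},
  {"offset": [0.35,-2.8,16],"twist": [0,0,0]},
  {"offset": [0.35,-2.8,20],"twist": [0,0,0]},
  {"offset": [0.2,-1,22],"twist": [-2,-0.2,0]},
  {"offset": [-0.5,3,22],"twist": [-5,-0.6,0]},
  {"offset": [-1,7,22],"twist": [-8,-1,0]},
  {"offset": [-1.6,11,22],"twist": [-11,-1.4,0]},
  {"offset": [-2.3,15,22],"twist": [-14,-1.7,0]},
  {"offset": [-3,19,22],"twist": [-17,-2.1,0]},
  {"offset": [-3.7,23,22],"twist": [-20,-2.5,0]},
  {"offset": [-4.4,27,22],"twist": [-22,-2.7,0]},
  {"offset": [-5,30.5,22],"twist": [-23.8,-2.9,0]},
  {"offset": [-5.2,32.2,22],"twist": [-23.8,-2.9,0]},
  {"offset": [-5.2,32.2,22],"twist": [-23.8,-2.9,0]},
  {"offset": [-5.2,32.2,22],"twist": [-23.8,-2.9,0]},
])

```text
time: 18.9
eef_pos: [0.4584, 0.4057, 0.3274]
ee_rot: [0.078, 0.66, 0.744, -0.069]
force: [1.2, -0.6, -0.2]
gripper_width: 0.0006
grip_force: 0.0
```

Run:
```python
from rig import ctrl, vision
import cv2,numpy as np
i=vision.camera_info("wrist");w=vision.read_camera("wrist");s=vision.read_camera("scene");d=vision.read_camera("side")
np.savez("w6.npz",K=i["K"],R=i["R"],t=i["t"])
for n,x in(("w6",w),("s6",s),("d6",d)): cv2.imwrite(f"pics/{n}.png",x)
o=ctrl.observe(); q=o["ee_rot"]; print(o["time"],o["eef_pos"],q)
from scipy.spatial.transform import Rotation as R
M=R.from_quat([*q[1:],q[0]]).as_matrix(); print(M.round(3))
c=np.array([.4914,.2318]); a=np.radians(7); ux=np.array([np.cos(a),np.sin(a)]); uy=np.array([-ux[1],ux[0]]); e=o["eef_pos"][:2]-c; print(e@ux,e@uy)
```

```text
19.05 [0.45855904 0.40506066 0.32765883] [ 0.07796179  0.66026282  0.74377123 -0.06913263]
[[-0.116  0.993  0.025]
 [ 0.971  0.119 -0.206]
 [-0.207  0.    -0.978]]
-0.011481005371643505 0.17597151066327554
```

Request:
move_arm([
  {"offset": [0,0.2,-4],"twist": [0,0,0]},
  {"offset": [0,0.2,-8],"twist": [0,0,0]},
  {"offset": [0,0.2,-12],"twist": [0,0,0]},
  {"offset": [0,0.2,-15],"twist": [0,0,0]},
  {"offset": [0,0.2,-18],"twist": [0,0,0]},
  {"offset": [0,0.2,-20],"twist": [0,0,0]},
  {"offset": [0,0.2,-21.5],"twist": [0,0,0]},
  {"offset": [0,0.2,-22.7],"twist": [0,0,0]},
  {"offset": [0,0.2,-23.3],"twist": [0,0,0]},
  {"offset": [0,0.2,-23.3],"twist": [0,0,0]},
  {"offset": [0,0.2,-23.3],"twist": [0,0,0]},
])

```text
time: 20.15
eef_pos: [0.458, 0.409, 0.0946]
ee_rot: [0.078, 0.659, 0.745, -0.069]
force: [-0.1, -0.1, 0.4]
gripper_width: 0.0006
grip_force: 0.0
```

Request:
move_arm([
  {"offset": [0.06,-0.5,0],"twist": [0,0,0]},
  {"offset": [0.13,-1.1,0],"twist": [0,0,0]},
  {"offset": [0.17,-1.4,0.2],"twist": [0,0,0]},
  {"offset": [0.21,-1.7,0.4],"twist": [0,0,0]},
  {"offset": [0.25,-2,0.65],"twist": [0,0,0]},
  {"offset": [0.28,-2.3,0.85],"twist": [0,0,0]},
  {"offset": [0.32,-2.6,1],"twist": [0,0,0]},
  {"offset": [0.34,-2.8,1.1],"twist": [0,0,0]},
  {"offset": [0.38,-3.1,1.25],"twist": [0,0,0]},
  {"offset": [0.38,-3.1,1.25],"twist": [0,0,0]},
])

```text
time: 21.15
eef_pos: [0.4615, 0.3779, 0.1064]
ee_rot: [0.078, 0.659, 0.745, -0.069]
force: [1.3, 3.9, -2.2]
gripper_width: 0.0007
grip_force: 1.6
```

Request:
move_arm([
  {"offset": [0.02,-0.2,0.06],"twist": [0,0,0]},
  {"offset": [0.05,-0.4,0.1],"twist": [0,0,0]},
  {"offset": [0.07,-0.6,0.14],"twist": [0,0,0]},
  {"offset": [0.1,-0.8,0.16],"twist": [0,0,0]},
  {"offset": [0.11,-0.9,0.18],"twist": [0,0,0]},
  {"offset": [0.11,-0.9,0.18],"twist": [0,0,0]},
])

```text
time: 21.75
eef_pos: [0.4624, 0.3696, 0.1087]
ee_rot: [0.078, 0.659, 0.745, -0.069]
force: [-1.0, 5.3, 3.1]
gripper_width: 0.0005
grip_force: 2.1
```

Request:
move_arm([
  {"offset": [0.02,-0.15,0.02],"twist": [0,0,0]},
  {"offset": [0.04,-0.3,0.04],"twist": [0,0,0]},
  {"offset": [0.05,-0.4,0.04],"twist": [0,0,0]},
  {"offset": [0.05,-0.4,0.04],"twist": [0,0,0]},
])

```text
time: 22.15
eef_pos: [0.463, 0.3648, 0.1086]
ee_rot: [0.078, 0.659, 0.745, -0.069]
force: [-0.5, 3.9, 1.6]
gripper_width: 0.0001
grip_force: 1.7
```

Request:
move_arm([
  {"offset": [0.02,-0.15,0],"twist": [0,0,0]},
  {"offset": [0.04,-0.3,0],"twist": [0,0,0]},
  {"offset": [0.04,-0.3,0],"twist": [0,0,0]},
  {"offset": [0.04,-0.3,0],"twist": [0,0,0]},
])

```text
time: 22.55
eef_pos: [0.4631, 0.3636, 0.1086]
ee_rot: [0.077, 0.659, 0.745, -0.068]
force: [-0.9, 9.2, 0.7]
gripper_width: 0.0005
grip_force: 4.5
```

Request:
move_arm([
  {"offset": [0.02,-0.15,0],"twist": [0,0,0]},
  {"offset": [0.04,-0.3,0],"twist": [0,0,0]},
  {"offset": [0.05,-0.4,0],"twist": [0,0,0]},
  {"offset": [0.05,-0.4,0],"twist": [0,0,0]},
])

```text
time: 22.95
eef_pos: [0.463, 0.3632, 0.1089]
ee_rot: [0.076, 0.658, 0.746, -0.066]
force: [0.2, 19.7, -2.5]
gripper_width: 0.0004
grip_force: 9.7
```

Request:
move_arm([
  {"offset": [-0.07,0.6,0],"twist": [0,0,0]},
  {"offset": [-0.15,1.2,0],"twist": [0,0,0]},
  {"offset": [-0.22,1.8,-0.2],"twist": [0,0,0]},
  {"offset": [-0.22,1.8,-0.2],"twist": [0,0,0]},
  {"offset": [-0.22,1.8,-0.2],"twist": [0,0,0]},
])

```text
time: 23.45
eef_pos: [0.4618, 0.375, 0.1061]
ee_rot: [0.078, 0.659, 0.744, -0.07]
force: [0.6, 0.3, 0.6]
gripper_width: 0.0004
grip_force: 0.0
```

Clip_a also holds by itself: there is no force at a depth where it pushed back earlier. I'll retreat straight out, rise clear, and use the last picture to check both clips.

Request:
move_arm([
  {"offset": [-0.15,1.2,-0.2],"twist": [0,0,0]},
  {"offset": [-0.37,3,-0.2],"twist": [0,0,0]},
  {"offset": [-0.4,3.2,1],"twist": [0,0,0]},
  {"offset": [-0.4,3.2,4],"twist": [0,0,0]},
  {"offset": [-0.4,3.2,8],"twist": [0,0,0]},
  {"offset": [-0.4,3.2,12],"twist": [0,0,0]},
  {"offset": [-0.4,3.2,16],"twist": [0,0,0]},
  {"offset": [-0.4,3.2,20],"twist": [0,0,0]},
  {"offset": [-2,4,23],"twist": [3,0,0]},
  {"offset": [-5,6,23],"twist": [6,0,0]},
  {"offset": [-8,8,23],"twist": [9,0,0]},
  {"offset": [-12,11,23],"twist": [12,0,0]},
  {"offset": [-15,14,23],"twist": [12,0,0]},
  {"offset": [-17,16,23],"twist": [12,0,0]},
  {"offset": [-17,16,23],"twist": [12,0,0]},
  {"offset": [-17,16,23],"twist": [12,0,0]},
  {"offset": [-17,16,23],"twist": [12,0,0]},
])

```text
time: 25.15
eef_pos: [0.2932, 0.5347, 0.337]
ee_rot: [0.009, 0.665, 0.747, 0.009]
force: [-0.2, -0.1, 0.5]
gripper_width: 0.0006
grip_force: 0.0
```

Run:
```python
from rig import ctrl, vision
import cv2,numpy as np
s=vision.read_camera("scene");d=vision.read_camera("side")
cv2.imwrite("pics/s7.png",s);cv2.imwrite("pics/d7.png",d)
def c(im,x,y,w,h,k):return cv2.resize(im[y:y+h,x:x+w],None,fx=k,fy=k,interpolation=cv2.INTER_CUBIC)
cv2.imwrite("pics/fin.png",np.hstack([c(s,290,85,110,150,3.6),c(d,250,190,110,150,3.6)]))
for n,a in(("scene0",s),("side0",d)):  # whether bystanders moved
    m=(cv2.absdiff(cv2.imread(f"pics/{n}.png"),a).max(2)>60).astype(np.uint8); k,l,st,_=cv2.connectedComponentsWithStats(m); print(n,[x[:5].tolist() for x in st[1:] if x[4]>25])
print(ctrl.observe()["time"])
```

```text
scene0 [[317, 23, 30, 30, 397], [215, 73, 6, 18, 33], [354, 121, 12, 6, 33], [318, 123, 55, 34, 162], [333, 166, 23, 11, 51], [170, 177, 6, 16, 27], [215, 178, 48, 23, 97], [236, 218, 71, 67, 385], [257, 231, 26, 35, 394]]
side0 [[495, 62, 20, 10, 110], [520, 68, 11, 27, 110], [410, 95, 53, 81, 548], [465, 100, 29, 25, 121], [443, 125, 40, 15, 155], [495, 137, 9, 28, 75], [423, 146, 19, 47, 156], [428, 151, 53, 94, 1021], [285, 154, 65, 44, 1665], [488, 192, 9, 23, 36], [412, 202, 10, 24, 96], [356, 213, 31, 47, 413], [303, 221, 13, 7, 75], [305, 231, 35, 59, 281], [286, 232, 25, 58, 262], [304, 239, 14, 11, 69], [402, 240, 5, 10, 30], [407, 242, 5, 10, 34], [430, 246, 14, 10, 67], [407, 248, 19, 28, 301], [310, 255, 9, 9, 34], [396, 255, 6, 12, 32], [402, 257, 5, 11, 31], [433, 259, 14, 43, 204], [310, 263, 10, 8, 32], [305, 268, 10, 7, 41], [341, 273, 5, 9, 27], [365, 276, 29, 44, 320], [410, 276, 22, 15, 215], [349, 278, 13, 10, 81], [309, 291, 11, 13, 130], [399, 291, 27, 17, 190], [333, 293, 30, 31, 458], [430, 303, 7, 11, 35], [306, 305, 17, 6, 77], [354, 311, 77, 67, 2544]]
25.25
```

View pics/fin.png

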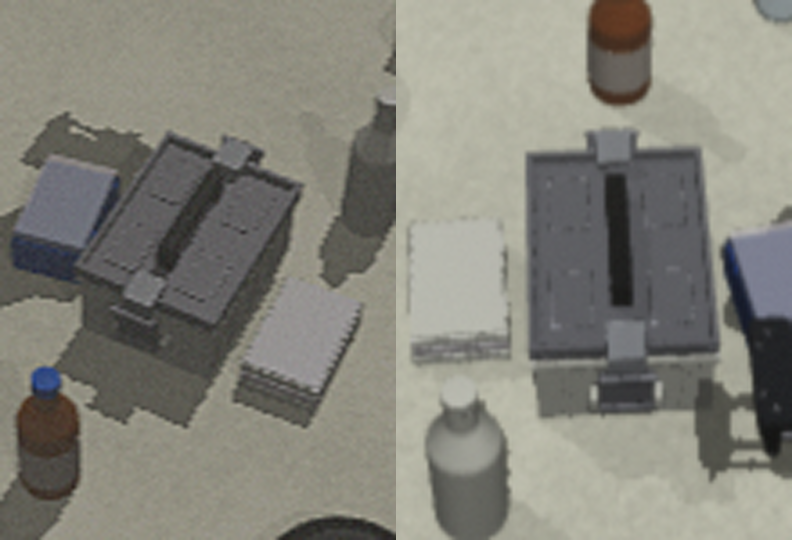

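The picture shows both hooks lying over the lid rim, at (235,150) and (145,290) in the left panel and (612,145) and (627,335) in the right. The bottles and other items haven't moved, and the arm is clear.

```bash
python3 -c "
from rig import ctrl; print(ctrl.job_done())"
```

```text
the job is handed in; nothing more can be done
None
```

The lid is seated in the box without being dropped, both clips are hooked over its rim and hold by themselves, the other items stand where they were, and the job was handed in at about 25 s of the 69 s allowed.

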